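# Tip the vee block onto its base and push it home against the stop bar

### The job

The steel vee block is lying on its side in front of the stop bar. With the fingertips only, push its top edge so that it tips over towards the bar onto its base, groove facing up, and then push it along the bench until its side sits flush and square against the front face of the bar, wholly within the bar's length and with the groove running along the bar. Do not lift or grip it, and leave the shaft, bolt and bush standing where they are.

Things in the scene. Friction and masses are not known exactly. Their poses are not given: they have to be found in the camera images.
- vee_block: Steel vee block, 50 (x) x 50 (y) x 35 mm (z), 0.24-0.48 kg. Origin: centre of its 50x50 base; own z points from base to open groove, which runs along x, 17 mm deep, a lip each side. Starts on its -y side: y up, z level and away from the bar; base 75-105 mm from the bar, within 0.25 rad of square. Pushed at its upper lip it pivots on the base's low edge; past 35 deg it falls onto the base.
- stop_bar: Straight steel stop bar fixed to the bench, 160 mm long (own y), 20 mm thick (own x), 25 mm high, with two screwed feet behind it. Origin at the centre of its underside. Own x points away from the robot; the front face (the stop face, facing the robot) is at own x = -10 mm; own z up.
- stepped_shaft: Bystander: slim turned steel shaft standing on end, 24 mm across, 62 mm tall. Origin at the centre of its underside.
- bolt: Bystander: M12 hexagon bolt standing on its head, 22 mm across, 44 mm tall. Origin at the centre of its underside.
- bush: Bystander: plain turned steel bush, 38 mm across, 22 mm tall, with a bore. Origin at the centre of its underside.
Things that resemble listed ones, but are neither listed nor needed, are in the scene too. What is shaped like the vee_block but brown, purple or yellow is not meant.

How it is judged:
On the way, in this order (a step that is already met when the one before it is completed fails the run):
1. the vee block has been tipped onto its base, groove up, still clear of the bar (angle between vee_block's own z axis and vertical below 0.08 rad and height (world z) of vee_block below 0.004 m and x of vee_block in the frame of stop_bar below -0.0385 m), for 0.2 s.
2. the vee block, groove up, has been pushed up against the bar (angle between vee_block's own z axis and vertical below 0.08 rad and height (world z) of vee_block below 0.004 m and x of vee_block in the frame of stop_bar above -0.0385 m), for 0.2 s.
At the end, for the whole second after the job is handed in: The vee block stands at rest on its base on the bench, groove up (within 0.08 rad), its side within 3.5 mm of the bar's front face and square to it within 0.07 rad, groove along the bar, within the bar's length (centre at most 58 mm from the bar's middle); the bystanders stand where they were (all of step 2 and x of vee_block in the frame of stop_bar below -0.03 m and y of vee_block in the frame of stop_bar between -0.058 and 0.058 m and angle between the x axis of vee_block and the y axis of stop_bar, either way round below 0.07 rad and linear speed of vee_block below 0.01 m/s and angle between each of stepped_shaft, bolt, bush's own z axis and vertical below 0.1 rad); the robot touches nothing.
It fails at once if the vee block is lifted off the bench (height (world z) of vee_block above 0.036 m).
It fails at once if the stepped shaft is shifted by more than 10 mm or knocked over (distance of stepped_shaft from where it was at the start of the episode above 0.01 m or angle between stepped_shaft's own z axis and vertical above 0.3 rad).
It fails at once if the bolt is shifted by more than 10 mm or knocked over (distance of bolt from where it was at the start of the episode above 0.01 m or angle between bolt's own z axis and vertical above 0.3 rad).
It fails at once if the bush is shifted by more than 10 mm or knocked over (distance of bush from where it was at the start of the episode above 0.01 m or angle between bush's own z axis and vertical above 0.3 rad).
It also fails if it takes over 51 s, if anything falls off the work surface, if the arm or the gripper's body presses on something with over 40 N, if the wrist force passes 120 N, or if a joint passes its speed limit or range.

### The arm

A 6-joint arm with a two-finger parallel gripper is mounted at the origin on a cart in front of the work surface, level with it; the furniture and walls round the work are solid. World frame = base frame: x ahead of the robot, y to its left, z up, the work surface at z = 0. Lengths are in m, angles in rad, forces in N, time in s.
With the tool pointing down it reaches from about 0.375 to 0.9 m from the base axis. Payload 3.1 kg.
Tool frame: the origin (TCP) lies on the centre line of the jaws, within the pads' length; the fingertips stand 14 mm ahead of it and the grasp point (between the pads) lies 5 mm behind it; z points along the fingers, y is the line along which they close (so a half turn about z gives the same grasp; the last joint's range is limited). The gripper opens to 87 mm and grips with 3 to 60 N. Pads are 19 mm wide; open, the fingers measure 117 mm over their backs; the gripper's body (75 mm by 190 mm) begins 51 mm behind the grasp point.
Start: joints at [1.014, 0.527, 1.433, -0, 1.181, -0.178], TCP at [0.231, 0.581, 0.237] pointing down, gripper open.
Joint ranges: [-3.08, 3.08], [-0.75, 2.2], [0.22, 2.44], [-1.43, 4.57], [0, 2.65], [-2.85, 2.85]. Speed limits (rad/s): [2.79, 2.79, 3.14, 3.14, 3.14, 3.14].

### API

Orientations are given as a unit quaternion [x, y, z, w].
In Python, from plant import bot gives the robot as it stands.
- The arm moves only by the tool carry_out, never from a script. Its argument "rows" is text: rows parted by semicolons, each of 7 numbers parted by spaces: the shift along the tool's x, y, z in units of 100 mm (1.0 is 100 mm), then the turn, a rotation vector about the tool's x, y, z in units of 2 pi rad (1.0 is 2 pi rad), then the opening, from -1 (shut) to 1 (fully open), so that 0 is half open. A call has 1 to 20 rows; each row shifts and turns the commanded pose from where the row before left it, along the tool's axes as they then stand; what a row does not reach is not made up. A row lasts 1/10 s, in which the tool goes at most 50 mm and 8.59 degrees, less where a joint would pass 70% of its speed; a pose out of reach is approached as far as the arm can. A call with a number of a shift or a turn outside -1 to 1 is refused whole. A call with a gripper value outside its range is refused whole. The fingers move at their own pace and stop on an object; "newtons" is the grip in N (left out, the last holds). Time passes only in rows, so rows that do not move let the fingers close. It gives the time, the measured TCP pose, the force, the opening and the grip force at its end, in the units of the state.
- bot.observe(): the state, without advancing time (a new reading comes with each control period).
- bot.grab_frame(name): name is "scene" or "side" or "wrist"; returns a dict with "pixels" (400x640x3 uint8, red, green, blue), "range_z" (400x640 float32, m along the optical axis (not along the pixel's ray), 0 where there is no reading), "fx", "fy", "cx", "cy" (pixels), "origin" and "orientation" of the camera in the world; the wrist camera has in their place "hand_eye" (4x4, takes a point from camera to tool coordinates, whose origin is the TCP and whose axes are the flange's). Camera axes: x right, y up, looking along -z (the intrinsics and any distortion apply to the point x, -y, -z); pixel columns grow to the right and rows downward; lengths in m; the calibration is good to about 2 mm. The wrist camera is an equidistant fisheye: a pixel r from the principal point sees the ray r / f radians off the axis. A picture is of the moment at which its call begins: read the wrist's pose just before it.
- bot.hand_in(): hands the job in; it is judged then, once.
The state is a dict: "time_s": time; "q": joint angles; "dq": joint speeds; "joint_torque": joint torques, N m; "tcp_pos": TCP position; "ee_rot": TCP orientation; "wrist_force": force on the tool from outside, world axes, zero at the start; "moment": the same for the moment, N m; "grip_width": finger opening in m; "finger_force": force on a finger pad.
Only numpy, scipy, OpenCV 4.12 (cv2) and the standard library are available. Lean on these libraries where they do the work, as an engineer would, in place of code of your own. Each camera call takes 0.05 s, during which the arm holds its last target. There are 200 camera calls.

## Working session

There is one attempt and no reset: what is moved stays moved. The work goes in short steps, Python scripts to look and compute and a tool call to move; the robot and the scene stay as the last step left them, time stands still between calls to the robot, and variables do not carry over. Pictures are saved under pics/ and viewed, at most 10 in all, crops included, and the job is handed in when it is done.

Besides the shell and the picture viewer there is one more tool, called after "Call:" as a command line: name --argument value ..., lists and objects as JSON in quotes. carry_out: Moves the arm, as the interface text tells. Shifts and turns lie within -1 to 1; 1 stands for 100 mm of shift or 2 pi rad of turn. Its arguments: {"type":"object","properties":{"rows":{"type":"string"},"newtons":{"type":"number"}},"required":["rows"]}

```bash
mkdir -p pics; ls
cat > h.py <<'E'
import numpy as np,cv2
from scipy.spatial.transform import Rotation as R
from plant import bot
def grab(n,save):
    f=bot.grab_frame(n); cv2.imwrite('pics/%s.png'%save,f['pixels'][:,:,::-1]); np.save('pics/%s.npy'%save,f,allow_pickle=True); return f
def cloud(f):
    d=f['range_z']; v,u=np.mgrid[:400,:640]
    P=np.stack([(u-f['cx'])/f['fx']*d,-(v-f['cy'])/f['fy']*d,-d],-1)
    return P@R.from_quat(f['orientation']).as_matrix().T+f['origin']
E
python3 - <<'E'
from h import *
s=bot.observe(); print(s)
for n in('scene','side'):
    f=grab(n,n+'0'); print(n,{k:f[k] for k in f if k not in('pixels','range_z')})
E
```

```text
pics
{'time_s': 0.0, 'q': array([ 1.01350760e+00,  5.28464619e-01,  1.43389867e+00, -1.11763878e-05,
        1.18141636e+00, -1.78515679e-01]), 'dq': array([-6.20002031e-04, -1.52687833e-04,  2.74754422e-04, -8.66498847e-05,
        5.75741804e-06, -4.05403628e-04]), 'joint_torque': array([-2.13238700e-04, -4.40053868e+01, -1.76593155e+01,  6.33243145e-02,
        5.83922176e-02, -1.75244518e-04]), 'tcp_pos': array([0.23071696, 0.58009481, 0.23557372]), 'ee_rot': array([ 1.88254222e-01,  9.82119724e-01, -1.02218417e-03, -3.88464508e-04]), 'wrist_force': array([0.00658321, 0.34630363, 0.53339376]), 'moment': array([-0.01329846,  0.01237893, -0.03471634]), 'finger_force': 0.0, 'grip_width': 0.08696856916469174}
scene {'fx': 480.2115040576907, 'fy': 480.2115040576907, 'cx': 317.69294338872845, 'cy': 205.89669063511946, 'origin': array([ 0.06685842, -0.16395814,  0.71128737]), 'orientation': array([ 0.3287075 , -0.17577789, -0.44564567,  0.81391243])}
side {'fx': 474.61355712292067, 'fy': 474.61355712292067, 'cx': 309.5741402545191, 'cy': 198.25361211385615, 'origin': array([ 0.3094614 , -0.53601394,  0.41485677]), 'orientation': array([ 0.5282304 , -0.09589278, -0.17319573,  0.82569998])}
```

View pics/scene0.png

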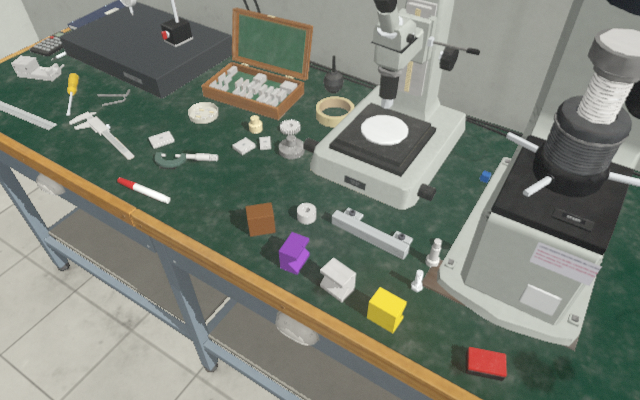

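View pics/side0.png

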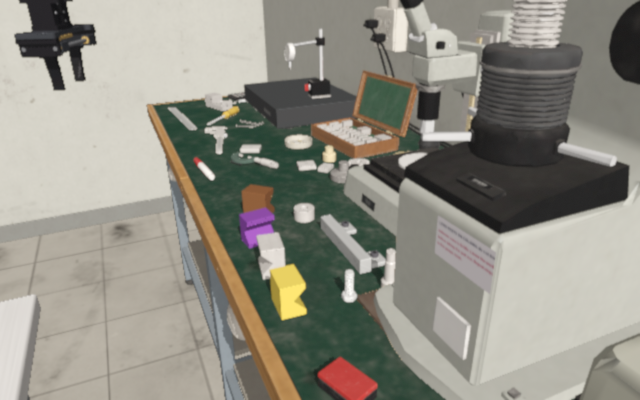

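The scene view shows the grey vee block at about (338,280) between the purple and yellow decoys. The bar runs (333,215)–(410,248), with the bush at (306,213), bolt (417,282) and shaft (434,252). In the side view the same items are at (270,255), (347,243), (304,212), (349,285) and (389,266).

Run:
```python
from h import *
fs={n:np.load('pics/%s0.npy'%n,allow_pickle=True).item() for n in('scene','side')}
C={n:cloud(f) for n,f in fs.items()}
for n,pts in (('scene',dict(block=(338,280),bush=(306,213),bolt=(417,282),shaft=(434,252),barL=(340,214),barR=(405,245),purple=(292,250),yellow=(386,310))),('side',dict(block=(270,255),bush=(304,212),bolt=(349,285),shaft=(389,266),bar=(347,243)))):
    for k,(u,v) in pts.items(): print(n,k,C[n][v,u].round(3))
c=C['scene'][280,338]
P=np.concatenate([C[n].reshape(-1,3) for n in C]);col=np.concatenate([fs[n]['pixels'].reshape(-1,3) for n in C])
# top-down map, 0.5mm/px... x right->down
x0,y0,S,M=c[0]-.1,c[1]-.16,2000,(600,560)
m=(P[:,2]>-.01)&(P[:,2]<.09); P=P[m];col=col[m]; o=np.argsort(P[:,2]);P=P[o];col=col[o]
img=np.zeros((600,700,3),np.uint8)
u=((P[:,1]-y0)*S).astype(int);v=((P[:,0]-x0)*S).astype(int)
k=(u>2)&(u<697)&(v>2)&(v<597)
for a,b,cc in zip(u[k],v[k],col[k]): cv2.circle(img,(a,b),1,tuple(int(t) for t in cc[::-1]),-1)
img=img[::-1,::-1]  # x up, y left
cv2.imwrite('pics/top.png',img); print(x0,y0)
```

```text
scene block [0.471 0.062 0.051]
scene bush [0.592 0.207 0.02 ]
scene bolt [ 0.559 -0.045  0.022]
scene shaft [ 0.62  -0.047  0.041]
scene barL [0.619 0.146 0.029]
scene barR [0.619 0.007 0.025]
scene purple [0.483 0.163 0.05 ]
scene yellow [ 0.463 -0.032  0.051]
side block [0.481 0.047 0.041]
side bush [0.594 0.192 0.022]
side bolt [ 0.562 -0.052  0.027]
side shaft [ 0.623 -0.054  0.042]
side bar [0.612 0.054 0.025]
0.37123992159997576 -0.09849073053469962
```

View pics/top.png

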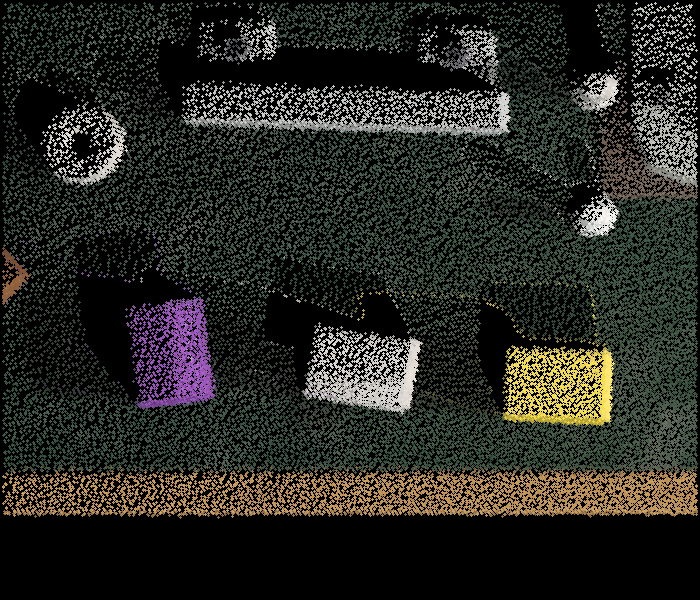

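The top-down map gives everything: the block has its groove facing the robot and is yawed about 0.14 rad relative to the bar, with clear space on both sides. Next I fit rectangles and work out the approach.

```bash
cat >> h.py <<'E'
def go(x,y,z,head):
    """shift in tool axes (100mm) and turn about tool z (2pi) for TCP target, -tool x along heading"""
    s=bot.observe(); r=R.from_quat(s['ee_rot']); M=R.from_euler('z',head+np.pi)*R.from_euler('x',np.pi)
    print('pos',s['tcp_pos'].round(4),'t',s['time_s'],'shift',(r.inv().apply(np.array([x,y,z])-s['tcp_pos'])*10).round(3),'turn',((r.inv()*M).as_rotvec()/2/np.pi).round(4))
E
python3 - <<'E'
from h import *
fs=[np.load('pics/%s0.npy'%n,allow_pickle=True).item() for n in('scene','side')]
for f in fs:
  P=cloud(f).reshape(-1,3)
  def box(n,lo,hi,z0,z1):
    m=(P[:,0]>lo[0])&(P[:,0]<hi[0])&(P[:,1]>lo[1])&(P[:,1]<hi[1])&(P[:,2]>z0)&(P[:,2]<z1)
    r=cv2.minAreaRect(P[m][:,:2].astype(np.float32)*1000);print(n,m.sum(),np.median(P[m][:,2]).round(4));print(cv2.boxPoints(r).round(1).tolist())
  box('block',(.45,.03),(.53,.115),.045,.06)
  box('bar',(.59,-.01),(.635,.175),.021,.03)
go(.42,.075,.20,-.165)
E
```

```text
block 572 0.0511
[[463.8999938964844, 50.0], [500.20001220703125, 44.0], [508.5, 93.69999694824219], [472.20001220703125, 99.80000305175781]]
bar 779 0.0258
[[601.9000244140625, 1.100000023841858], [625.7999877929688, 0.30000001192092896], [631.2000122070312, 159.5], [607.4000244140625, 160.39999389648438]]
block 451 0.0498
[[466.0, 45.79999923706055], [500.79998779296875, 40.099998474121094], [509.70001220703125, 93.9000015258789], [474.8999938964844, 99.69999694824219]]
bar 661 0.0247
[[604.5999755859375, -2.799999952316284], [626.0999755859375, -3.4000000953674316], [630.9000244140625, 157.39999389648438], [609.2999877929688, 158.10000610351562]]
pos [0.2308 0.5801 0.2356] t 0.1 shift [-3.626 -3.993  0.363] turn [-0.0003 -0.0001 -0.034 ]
```

Call:
carry_out --rows "-0.19 -0.195 0.018 0 0 0 -0.6;-0.19 -0.195 0.018 0 0 0 -0.6;-0.19 -0.195 0.018 0 0 0 -0.6;-0.19 -0.195 0.018 0 0 0 -0.6;-0.19 -0.195 0.018 0 0 0 -0.6;-0.19 -0.195 0.018 0 0 0 -0.6;-0.19 -0.195 0.018 0 0 0 -0.6;-0.19 -0.195 0.018 0 0 0 -0.6;-0.19 -0.195 0.018 0 0 0 -0.6;-0.19 -0.195 0.018 0 0 0 -0.6;-0.19 -0.195 0.018 0 0 0 -0.6;-0.19 -0.195 0.018 0 0 0 -0.6;-0.19 -0.195 0.018 0 0 0 -0.6;-0.19 -0.195 0.018 0 0 0 -0.6;-0.19 -0.195 0.018 0 0 0 -0.6;-0.19 -0.195 0.018 0 0 0 -0.6;-0.19 -0.195 0.018 0 0 0 -0.6;-0.19 -0.195 0.018 0 0 0 -0.6;-0.19 -0.195 0.018 0 0 0 -0.6;-0.19 -0.195 0.018 0 0 0 -0.6"

```text
time_s: 2.1
tcp_pos: [0.44, 0.0768, 0.2003]
ee_rot: [0.188, 0.982, 0.0, -0.0]
wrist_force: [1.5, 0.1, -0.5]
grip_width: 0.0174
finger_force: 0.0
```

```bash
python3 -c "
from h import *
go(.447,.077,.12,-.165)"
```

```text
pos [0.44   0.0768 0.2003] t 2.1 shift [-0.064  0.028  0.803] turn [-0.     -0.0001 -0.034 ]
```

Call:
carry_out --rows "0 0 0 0 0 -0.017 -0.6;0 0 0 0 0 -0.017 -0.6;-0.03 0 0.2 0 0 0 -0.6;-0.03 0.01 0.2 0 0 0 -0.6;0 0 0.2 0 0 0 -0.6;0 0 0.2 0 0 0 -0.6;0 0 0.2 0 0 0 -0.6;0 0 0.2 0 0 0 -0.6;0 0 0.2 0 0 0 -0.6;0 0 0 0 0 0 -0.6"

```text
time_s: 3.1
tcp_pos: [0.4445, 0.0778, 0.0586]
ee_rot: [0.083, 0.997, -0.0, -0.003]
wrist_force: [-0.4, 0.5, 0.0]
grip_width: 0.0176
finger_force: 0.0
```

```bash
python3 -c "
from h import *
go(.447,.077,.058,-.165)
f=grab('side','side1'); cv2.imwrite('pics/side1c.png',cv2.resize(f['pixels'][150:350,170:420,::-1],None,fx=3,fy=3))"
```

```text
pos [0.4445 0.0778 0.0586] t 3.1 shift [-0.026 -0.004  0.006] turn [-0.0001 -0.0008 -0.    ]
```

View pics/side1c.png

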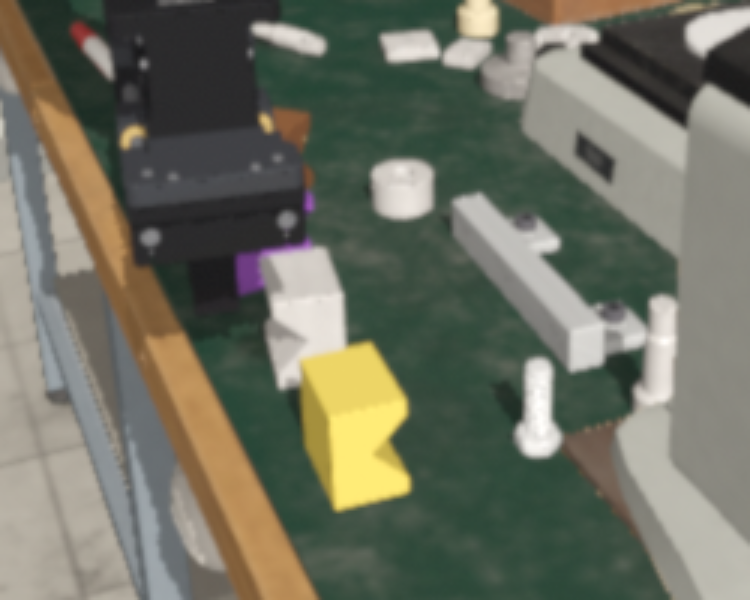

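The fingertips (crop 210,300) sit just behind the grey block's groove side (285,320), so I'm starting a slow push.

Call:
carry_out --rows "-0.05 0 0 0 0 0 -0.6;-0.05 0 0 0 0 0 -0.6;-0.03 0 0 0 0 0 -0.6;-0.03 0 0 0 0 0 -0.6;-0.03 0 0 0 0 0 -0.6;-0.03 0 0 0 0 0 -0.6;-0.03 0 0 0 0 0 -0.6;-0.03 0 0 0 0 0 -0.6;0 0 0 0 0 0 -0.6"

```text
time_s: 4.05
tcp_pos: [0.4751, 0.073, 0.0606]
ee_rot: [0.083, 0.997, -0.0, 0.001]
wrist_force: [-0.9, 0.1, -0.3]
grip_width: 0.0176
finger_force: 0.2
```

```bash
python3 -c "
from h import *
go(.447,.077,.058,-.165)
f=grab('side','side2'); cv2.imwrite('pics/side2c.png',cv2.resize(f['pixels'][200:320,220:380,::-1],None,fx=4,fy=4))"
```

```text
pos [0.4751 0.073  0.0606] t 4.05 shift [ 0.284 -0.006  0.025] turn [ 0.      0.0004 -0.0001]
```

View pics/side2c.png

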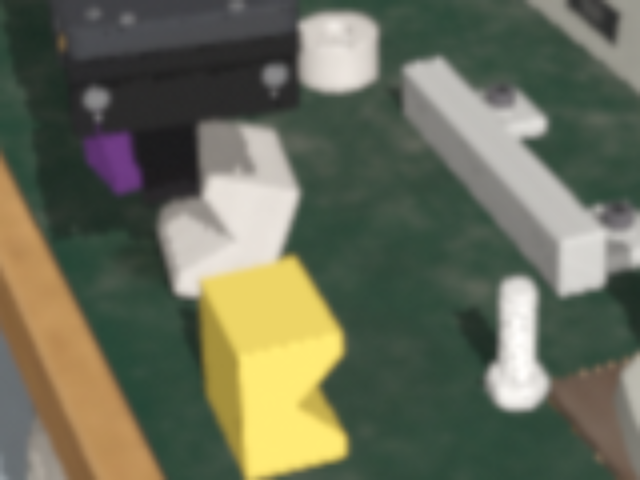

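The block (crop 235,205) is tilting towards the bar as planned, with the fingers on its upper lip, so I'll keep pushing.

Call:
carry_out --rows "-0.03 0 0 0 0 0 -0.6;-0.03 0 0 0 0 0 -0.6;-0.03 0 0 0 0 0 -0.6;-0.03 0 0 0 0 0 -0.6;-0.03 0 0 0 0 0 -0.6;-0.03 0 0 0 0 0 -0.6;0 0 0 0 0 0 -0.6;0 0 0 0 0 0 -0.6;0 0 0 0 0 0 -0.6"

```text
time_s: 5.0
tcp_pos: [0.4911, 0.0703, 0.0605]
ee_rot: [0.082, 0.997, -0.0, -0.0]
wrist_force: [0.6, 0.7, 0.9]
grip_width: 0.0174
finger_force: 0.0
```

```bash
python3 -c "
from h import *
go(.447,.077,.058,-.165)
f=grab('side','side3'); cv2.imwrite('pics/side3c.png',cv2.resize(f['pixels'][200:320,220:380,::-1],None,fx=4,fy=4))"
```

```text
pos [0.4911 0.0703 0.0605] t 5.0 shift [ 0.446 -0.006  0.025] turn [-0.     -0.0001 -0.    ]
```

View pics/side3c.png

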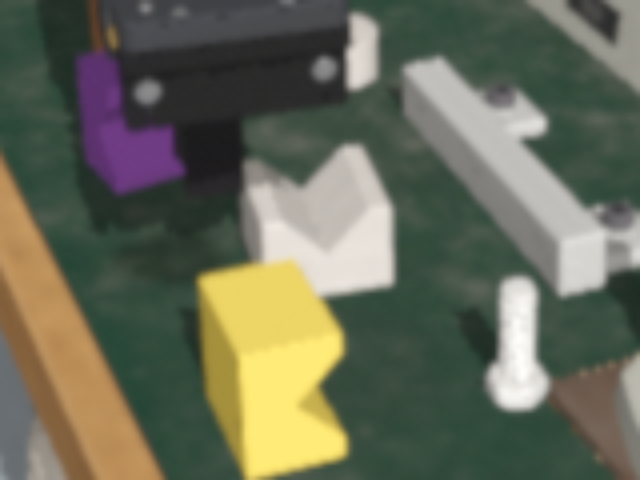

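The block now stands groove up (crop 320,225), clear of the bar. I'll back off, measure, then go down behind it.

Call:
carry_out --rows "0.15 0 0 0 0 0 -0.6;0.2 0 0 0 0 0 -0.6;0.05 0 0.1 0 0 0 -0.6;0 0 0.15 0 0 0 -0.6;0 0 0.12 0 0 0 -0.6;0 0 0 0 0 0 -0.6"

```text
time_s: 5.65
tcp_pos: [0.4513, 0.0768, 0.0223]
ee_rot: [0.083, 0.997, -0.0, -0.001]
wrist_force: [0.0, 0.1, -0.6]
grip_width: 0.0173
finger_force: 0.0
```

Run:
```python
from h import *
for n in('scene','side'):
    P=cloud(grab(n,n+'4')).reshape(-1,3)
    m=(P[:,0]>.48)&(P[:,0]<.59)&(P[:,1]>.02)&(P[:,1]<.115)&(P[:,2]>.01)&(P[:,2]<.045)
    b=cv2.boxPoints(cv2.minAreaRect(P[m][:,:2].astype(np.float32)*1000));print(m.sum(),P[m][:,2].max(),b.round(1).tolist(),b.mean(0))
go(.45,.07,.023,-.031)
```

```text
200 0.03915022370143739 [[530.0999755859375, 39.5], [550.4000244140625, 35.70000076293945], [556.0999755859375, 66.30000305175781], [535.7999877929688, 70.0999984741211]] [543.11316  52.89453]
893 0.03758718017581625 [[501.8999938964844, 40.70000076293945], [551.5, 32.70000076293945], [559.9000244140625, 84.80000305175781], [510.3999938964844, 92.80000305175781]] [530.9172    62.730347]
pos [0.452  0.0768 0.0233] t 5.75 shift [ 0.008 -0.07   0.003] turn [-0.     -0.0001 -0.0214]
```

Call:
carry_out --rows "0 -0.12 0 0 0 0 -0.6;0 0 0 0 0 -0.0214 -0.6;-0.1 0 0 0 0 0 -0.6;-0.1 0 0 0 0 0 -0.6;-0.1 0 0 0 0 0 -0.6;-0.05 0 0 0 0 0 -0.6;-0.04 0 0 0 0 0 -0.6;-0.04 0 0 0 0 0 -0.6;-0.04 0 0 0 0 0 -0.6;-0.04 0 0 0 0 0 -0.6;-0.04 0 0 0 0 0 -0.6;-0.04 0 0 0 0 0 -0.6;-0.04 0 0 0 0 0 -0.6;-0.04 0 0 0 0 0 -0.6;-0.04 0 0 0 0 0 -0.6;-0.04 0 0 0 0 0 -0.6;-0.03 0 0 0 0 0 -0.6;0 0 0 0 0 0 -0.6"

```text
time_s: 7.55
tcp_pos: [0.5291, 0.0625, 0.0237]
ee_rot: [0.015, 1.0, -0.0, 0.001]
wrist_force: [-0.4, -0.4, 0.6]
grip_width: 0.0172
finger_force: 0.1
```

```bash
cat > m.py <<'E'
from h import *
go(.546,.063,.023,-.031); print(bot.observe()['wrist_force'])
P=cloud(grab('side','m%d'%(bot.observe()['time_s']*100))).reshape(-1,3)
m=(P[:,0]>.5)&(P[:,0]<.64)&(P[:,1]>.0)&(P[:,1]<.115)&(P[:,2]>.028)&(P[:,2]<.042)
b=cv2.boxPoints(cv2.minAreaRect(P[m][:,:2].astype(np.float32)*1000));print(m.sum(),b.round(1).tolist(),b.mean(0))
E
python3 m.py
```

```text
pos [0.5291 0.0625 0.0237] t 7.55 shift [-0.169  0.01   0.007] turn [-0.      0.0003  0.    ]
[-0.42077926 -0.39053264  0.57223674]
174 [[504.6000061035156, 48.900001525878906], [577.2999877929688, 14.300000190734863], [591.5999755859375, 44.400001525878906], [519.0, 79.0]] [548.1189   46.68948]
```

Call:
carry_out --rows "-0.03 0 0 0 0 0 -0.6;-0.03 0 0 0 0 0 -0.6;-0.03 0 0 0 0 0 -0.6;-0.03 0 0 0 0 0 -0.6;-0.02 0 0 0 0 0 -0.6;-0.01 0 0 0 0 0 -0.6;-0.01 0 0 0 0 0 -0.6;0 0 0 0 0 0 -0.6"

```text
time_s: 8.4
tcp_pos: [0.5441, 0.0621, 0.0235]
ee_rot: [0.015, 1.0, -0.0, 0.0]
wrist_force: [-2.9, -0.2, 2.3]
grip_width: 0.0173
finger_force: 1.3
```

Run:
```python
from h import *
go(.546,.063,.023,-.031); print(bot.observe()['wrist_force'])
f=grab('side','side5');g=grab('scene','scene5')
a=cv2.resize(f['pixels'][200:310,260:400,::-1],(560,440));b=cv2.resize(g['pixels'][190:300,310:450,::-1],(560,440))
cv2.imwrite('pics/both5.png',cv2.resize(np.hstack([a,b]),(800,314)))
```

```text
pos [0.5441 0.0621 0.0235] t 8.4 shift [-0.018  0.01   0.005] turn [-0.      0.0001  0.    ]
[-2.8627102  -0.15768291  2.2668563 ]
```

View pics/both5.png

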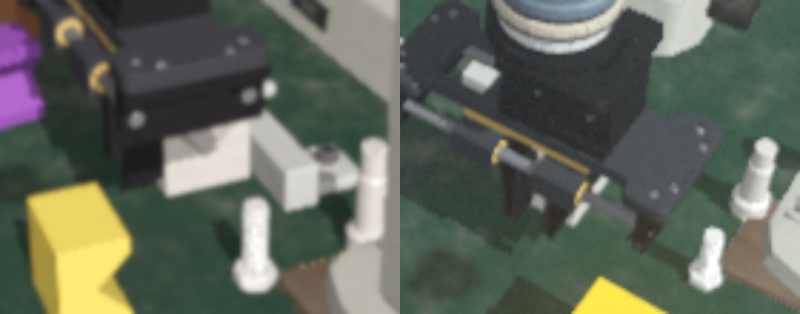

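The side view shows the block's side at the bar face (left crop 250,150), and the fingers read about 3 N. I'll press gently to seat it.

Call:
carry_out --rows "-0.01 0 0 0 0 0 -0.6;-0.01 0 0 0 0 0 -0.6;0 0 0 0 0 0 -0.6"

```text
time_s: 8.8
tcp_pos: [0.5465, 0.062, 0.0235]
ee_rot: [0.015, 1.0, -0.0, 0.001]
wrist_force: [-2.0, 0.2, 0.7]
grip_width: 0.017
finger_force: 1.0
```

Call:
carry_out --rows "-0.01 0 0 0 0 0 -0.6;-0.01 0 0 0 0 0 -0.6;0 0 0 0 0 0 -0.6"

```text
time_s: 9.1
tcp_pos: [0.5467, 0.062, 0.0235]
ee_rot: [0.015, 1.0, 0.0, -0.001]
wrist_force: [-4.6, -0.4, 3.0]
grip_width: 0.0173
finger_force: 2.5
```

Call:
carry_out --rows "-0.02 0 0 0 0 0 -0.6;-0.02 0 0 0 0 0 -0.6;0 0 0 0 0 0 -0.6;0 0 0 0 0 0 -0.6"

```text
time_s: 9.5
tcp_pos: [0.5468, 0.0621, 0.0232]
ee_rot: [0.015, 1.0, 0.0, -0.005]
wrist_force: [-10.4, -1.0, 6.5]
grip_width: 0.0176
finger_force: 5.1
```

Seated: the force climbs with no further movement. Now I back away and up for a clear view.

Call:
carry_out --rows "0.05 0 0 0 0 0 -0.6;0.1 0 0 0 0 0 -0.6;0.15 0 0 0 0 0 -0.6;0.2 0 0 0 0 0 -0.6;0.2 0 -0.2 0 0 0 -0.6;0.1 0 -0.4 0 0 0 -0.6;0 0 -0.4 0 0 0 -0.6;0 0 -0.4 0 0 0 -0.6;0 0.4 -0.2 0 0 0 -0.6;0 0.4 0 0 0 0 -0.6;0 0.4 0 0 0 0 -0.6;0 0.4 0 0 0 0 -0.6;0 0 0 0 0 0 -0.6"

```text
time_s: 10.8
tcp_pos: [0.4782, 0.2286, 0.1843]
ee_rot: [0.013, 1.0, 0.001, 0.003]
wrist_force: [0.1, 0.6, 0.7]
grip_width: 0.0175
finger_force: 0.0
```

Run:
```python
from h import *
f=grab('side','side6');g=grab('scene','scene6')
a=cv2.resize(f['pixels'][200:310,260:400,::-1],(560,440));b=cv2.resize(g['pixels'][180:290,310:450,::-1],(560,440))
cv2.imwrite('pics/both6.png',cv2.resize(np.hstack([a,b]),(800,314)))
for F in(f,g):
    P=cloud(F).reshape(-1,3)
    for nm,z0,z1,xm in(('block',.029,.042,.606),('bar',.021,.028,.64)):
        m=(P[:,0]>(.5 if nm=='block' else .6))&(P[:,0]<xm)&(P[:,1]>(.02 if nm=='block' else -.01))&(P[:,1]<(.115 if nm=='block' else .17))&(P[:,2]>z0)&(P[:,2]<z1)
        b=cv2.boxPoints(cv2.minAreaRect(P[m][:,:2].astype(np.float32)*1000));print(nm,m.sum(),b.round(1).tolist(),b.mean(0))
```

```text
block 331 [[556.7000122070312, 37.400001525878906], [605.7999877929688, 37.29999923706055], [605.9000244140625, 90.5999984741211], [556.7999877929688, 90.69999694824219]] [581.3165    64.004036]
bar 559 [[598.7000122070312, -1.100000023841858], [625.7000122070312, -2.0999999046325684], [631.2000122070312, 156.60000610351562], [604.2999877929688, 157.60000610351562]] [614.965     77.757126]
block 413 [[555.2000122070312, 40.400001525878906], [605.9000244140625, 39.29999923706055], [607.0999755859375, 91.19999694824219], [556.2999877929688, 92.30000305175781]] [581.12537  65.79533]
bar 625 [[598.9000244140625, 1.0], [625.2000122070312, -0.10000000149011612], [631.7999877929688, 159.89999389648438], [605.5, 161.0]] [615.3577    80.458206]
```

View pics/both6.png

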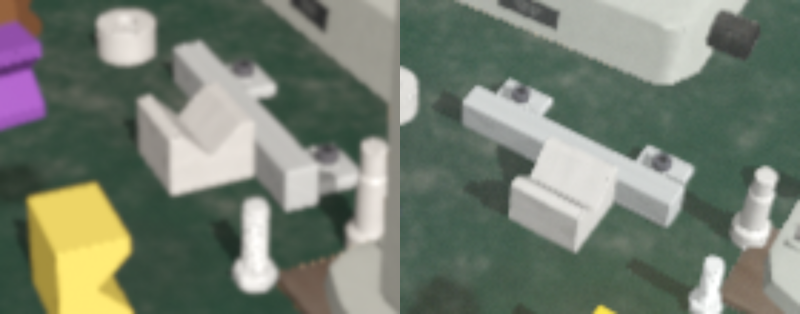

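The block stands groove up and flush against the bar (left crop 200,140; right crop 560,190), about 15 mm off the bar's middle. The bystanders haven't moved.

```bash
python3 -c "
from plant import bot
print(bot.hand_in())"
```

```text
the job is handed in; nothing more can be done
None
```

I tipped the vee block onto its base, pushed it flush and square against the stop bar about 15 mm off the bar's middle, left the shaft, bolt and bush untouched, and handed the job in; no verdict came back.

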